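Clip the saw key's snap hook onto the bench eye

ROBOT

A 7-joint arm with a two-finger parallel gripper is mounted at the origin on the work surface. World frame = base frame: x ahead of the robot, y to its left, z up, the work surface at z = 0. Lengths are in m, angles in rad, forces in N, time in s.
With the tool pointing down it reaches from about 0.425 to 0.875 m from the base axis. Payload 4.7 kg.
Tool frame: the origin (TCP) lies at the very end of the fingers, on their centre line; the grasp point (between the pads) lies 19 mm behind it; z points along the fingers, y is the direction in which the jaws open and shut (so a half turn about z gives the same grasp; the last joint's range is limited). The gripper opens to 87 mm and grips with 3 to 60 N. Pads are 19 mm wide; open, the fingers measure 117 mm over their backs; the gripper's body (75 mm by 190 mm) begins 51 mm behind the grasp point.
Start: joints at [-1.222, 0.321, -0.07, 1.45, 0.023, 1.371, -0.057], TCP at [0.214, 0.614, 0.223] pointing down, gripper open.
Joint ranges: [-2.86, 2.86], [-0.3, 2.09], [-1.38, 1.24], [0.06, 2.45], [-1.56, 4.7], [0.09, 2.05], [-2.69, 2.69]. Speed limits (rad/s): [2.57, 2.57, 3.14, 3.14, 3.14, 3.14, 3.14].

INTERFACE

Orientations are given as a 3x3 rotation matrix whose columns are the frame's x, y, z axes.
In Python, from plant import robot, gripper_to, ik, monitor, cams, hand_in, recognise, regions_of, landmark_of gives the robot as it stands. Calls block until the motion is done:
- robot.goto(position, orientation): joint-space move of the TCP to a pose.
- robot.movel(position, vel=0.15, ori=None): straight line of the TCP; ori=None keeps the orientation; vel is the mean speed in m/s.
- robot.move_j(angles): joint-space move.
- gripper_to(opening): opening from 0.0 (shut) to 1.0 (fully open); the grip force is fixed at half the most; returns when the fingers have stopped.
- robot.wait(seconds).
- ik(position, orientation): joint angles nearest the present ones, or None.
- monitor.get_state(): the state.
- cams.read_camera(name): name is "scene" or "top" or "wrist"; returns (picture, depth): 400x640x3 uint8, blue, green, red; 400x640 float32, m along the optical axis (not along the pixel's ray), 0 where there is no reading.
- cams.calibration(name): a dict with "fx", "fy", "cx", "cy" (pixels), "R" (3x3) and "t" (3): a world point X has camera coordinates R X + t. Camera axes: x right, y down, z forward; pixel columns grow to the right and rows downward; lengths in m; the calibration is good to about 2 mm. A picture is of the moment at which its call begins: read the wrist's pose just before it. calibration takes no time and is no camera call; for the wrist camera it gives the pose at the moment of the call.
A pose or a line that the arm cannot do raises robot.IKError and nothing moves.
- hand_in(): hands the job in, once; it reports no verdict.
Trained networks look in the newest picture that a camera, given by its name, has taken for a name from the list of things; names that differ only in an ending like _2 or _b are one class to them, and where a whole thing is asked for, a point or a joint stands for the part that bears it (a point fixed in the world has none). Each returns a list of dicts, best first, with "p" (0 to 1); they miss things now and then, are a little off and sometimes report something else, mostly with a low value. They report only what shows in the picture. A call takes as long as a camera call. They do not tell look-alikes from the thing itself.
- recognise(camera, target): "bbox" ([centre column, centre row, width, height] in pixels, round what is visible of it).
- regions_of(camera, target): "mask" (400x640 bool, what is visible of it) and "bbox" ([centre column, centre row, width, height] in pixels, round what is visible of it).
- landmark_of(camera, target): "at" ([column, row] in pixels: a listed point, or the origin of a listed thing).
The state is a dict: "time": time; "qpos": joint angles; "qd": joint speeds; "tau": joint torques, N m; "tool_pos": TCP position; "tcp_rot": TCP orientation; "force": force on the tool from outside, world axes, zero at the start; "ft_torque": the same for the moment, N m; "gripper_width": opening from 0.0 (shut) to 1.0 (fully open).
Only numpy, scipy, OpenCV 4.12 (cv2) and the standard library are available. Lean on these libraries where they do the work, as an engineer would, in place of code of your own. Each camera call takes 0.05 s, during which the arm holds its last target. There are 200 camera calls.

TASK

Put the saw key away: push the gate end of its snap hook straight onto the near leg of the upright U-shaped eye until the sprung gate has given way and snapped shut behind the leg, then draw the hook back until the leg bears on the shut gate and hold a firm pull of about 14 N for a second to prove it holds. Then lay it down flat on the plywood board, still clipped, and let go. Feel your way: never press or pull it against the eye with more than 20 N, and leave the other things on the bench where they are.

Things in the scene. Friction and masses are not known exactly. Their poses are not given: they have to be found in the camera images.
- snap_hook: Loose snap hook (carabiner) lying flat, 10 mm aluminium bar, 0.14 kg, on a wooden fob 66 long, 24 wide, 18 mm high, the handle: hold it across its width. Origin: centre of the fob's underside; x from fob to gate end, y to the nose's side, z up. A brass key reaches back to x -54. The hook's loop: x 33 to 103, y -27 to 27, z 0 to 10; inside, side walls at y -17 and 17, rigid back wall at x 43.
- hook_mouth (a point): Point on the snap hook, mid gate, at (90, 0, 5) mm of its frame. The mouth before the gate is free from y -16 to 13; the hook goes on by moving level along its x, parallel to the eye's x, with the leg at y 0 to 5. The leg's axis is at x 97 as it meets the gate; the gate snaps shut behind it once it is at x 55 to 59; at x 47 it hits the rigid back wall; drawn back on the shut gate it is at x 83.
- gate (a joint): Angle of the sprung gate, a 6 mm steel bar hinged at (90, -20) mm of the hook's frame that reaches across the mouth to the nose: 0 shut, grows as it swings inward (1.45 rad at most, about 1 to 1.2 as the leg passes its tip). The spring always shuts it; pushing it in takes about 4 to 11 N, falling to almost none just before it snaps. It cannot swing outward.
- u_eye: The eye: a flat slotted foot plate 140 x 30 mm flush on the board, on it an upright U of 8 mm steel bar, two vertical legs 80 mm apart joined at the top, 60 mm high. Origin: where the near leg's axis (robot's side) would nominally stand, at the board's top; x level towards the far leg, z up. The U is clamped tight in the slot but up to 16 mm off along x, either way: this pose does not show it.
- eye_board: Fixed plywood board 270 x 150 mm, 15 mm thick, lying on the bench. Origin: on its underside (bench level), 60 mm before the eye's origin, on its middle line; x points towards the eye. It reaches from x -95 to 175 mm.
- glue_bottle: White bottle 56 mm across, 140 mm high, origin under its middle; leave alone.
- screwdriver: Screwdriver lying on the bench; leave alone.
- tape_measure: Yellow tape measure, 65 x 35 x 60 mm high, origin under its middle; leave alone.
Mind the look-alikes: they are no part of the job. Of the things that look like the snap_hook, the smallest one is meant.

How it is judged:
On the way, in this order (a step that is already met when the one before it is completed fails the run):
1. the leg of the eye presses the gate well inward (value of joint gate above 0.6 rad and contact force between snap_hook and u_eye above 0.5 N and x of u_eye in the frame of snap_hook between 0.029 and 0.104 m and y of u_eye in the frame of snap_hook between -0.017 and 0.017 m), for 0.05 s.
2. the leg is inside the hook and the gate has snapped shut behind it (value of joint gate below 0.12 rad and x of u_eye in the frame of snap_hook between 0.029 and 0.078 m and y of u_eye in the frame of snap_hook between -0.017 and 0.017 m), for 0.1 s.
3. the hook is pulled back with more than 9 N for 0.4 s, the leg bearing on the shut gate (contact force between snap_hook and u_eye above 9 N and value of joint gate below 0.12 rad and x of u_eye in the frame of snap_hook between 0.065 and 0.102 m and y of u_eye in the frame of snap_hook between -0.017 and 0.017 m), for 0.4 s.
At the end, for the whole second after the job is handed in: The near leg is inside the hook (the eye's origin, within 16 mm of the leg, at x 29 to 102 mm and within 17 mm of the middle in the hook's frame), the gate is shut (under 0.12 rad), and the hook lies flat on the board (within 0.1 rad and 4 mm), at rest and released (value of joint gate below 0.12 rad and x of u_eye in the frame of snap_hook between 0.029 and 0.102 m and y of u_eye in the frame of snap_hook between -0.017 and 0.017 m and z of snap_hook in the frame of eye_board between 0.012 and 0.019 m and angle between snap_hook's own z axis and vertical below 0.1 rad and linear speed of snap_hook below 0.01 m/s and contact force between the fingers and snap_hook below 0.05 N); the robot touches nothing.
It fails at once if the hook is pressed or pulled against the eye with more than 20 N (contact force between snap_hook and u_eye above 20 N).
It fails at once if the glue bottle is disturbed (20 mm) (distance of glue_bottle from where it was at the start of the episode above 0.02 m).
It fails at once if the screwdriver is disturbed (20 mm) (distance of screwdriver from where it was at the start of the episode above 0.02 m).
It fails at once if the tape measure is disturbed (20 mm) (distance of tape_measure from where it was at the start of the episode above 0.02 m).
It also fails if it takes over 64 s, if anything falls off the work surface, if the arm or the gripper's body presses on something with over 40 N, if the wrist force passes 120 N, or if a joint passes its speed limit or range.

## Working session

There is one attempt and no reset: what is moved stays moved. The work goes in short steps, each a Python script; the robot and the scene stay as the last script left them, time stands still between calls to the robot, and variables do not carry over. Pictures are saved under pics/ and viewed, about 8 in all and at most 12, crops included, and the job is handed in when it is done.

```bash
ls; mkdir -p pics; cat > h.py <<'E'
import numpy as np, cv2
from plant import robot, gripper_to, ik, monitor, cams, hand_in, recognise, regions_of, landmark_of
def w(cam,uv,d,c=None):
    c=c or cams.calibration(cam); 
    p=np.array([(uv[0]-c['cx'])/c['fx'],(uv[1]-c['cy'])/c['fy'],1])*d
    return np.array(c['R']).T@(p-np.array(c['t']))
def wz(cam,uv,z,c=None):
    c=c or cams.calibration(cam); R=np.array(c['R']); o=-R.T@np.array(c['t'])
    r=R.T@np.array([(uv[0]-c['cx'])/c['fx'],(uv[1]-c['cy'])/c['fy'],1])
    return o+r*(z-o[2])/r[2]
def px(cam,X,c=None):
    c=c or cams.calibration(cam); p=np.array(c['R'])@np.array(X)+np.array(c['t'])
    return p[0]/p[2]*c['fx']+c['cx'],p[1]/p[2]*c['fy']+c['cy']
E
python3 - <<'E'
from h import *
s=monitor.get_state(); print({k:np.round(v,3) for k,v in s.items()})
im={}
for c in ['top','scene']:
    p,d=cams.read_camera(c); cv2.imwrite(f'pics/{c}0.png',p)
    im[c]=d
    for n in ['snap_hook','u_eye','eye_board','glue_bottle','screwdriver','tape_measure','hook_mouth']:
        print(c,n,[(np.round(r['bbox']).astype(int).tolist(),round(r['p'],2)) for r in recognise(c,n)],
         [(np.round(r['at']).tolist(),round(r['p'],2), np.round(wz(c,r['at'],0.015),3).tolist()) for r in landmark_of(c,n)])
E
```

```text
pics
{'time': np.float64(0.0), 'qpos': array([-1.222,  0.322, -0.07 ,  1.452,  0.023,  1.371, -0.057]), 'qd': array([-0.001,  0.001, -0.003, -0.001,  0.001, -0.001,  0.001]), 'tau': array([-0.0000e+00, -4.9130e+01, -4.0400e-01, -3.1252e+01, -6.4000e-02,
        4.4000e-02,  0.0000e+00]), 'tool_pos': array([0.213, 0.613, 0.221]), 'tcp_rot': array([[-0.945,  0.328, -0.001],
       [ 0.328,  0.945, -0.002],
       [-0.   , -0.002, -1.   ]]), 'force': array([-0.427,  0.218,  0.414]), 'ft_torque': array([0.029, 0.005, 0.045]), 'gripper_width': np.float64(1.005)}
top snap_hook [([323, 251, 55, 50], 0.9), ([232, 228, 61, 22], 0.65), ([279, 186, 19, 52], 0.64)] [([281.0, 195.0], 0.92, [0.538, 0.149, 0.015]), ([241.0, 228.0], 0.89, [0.434, 0.276, 0.015]), ([331.0, 259.0], 0.67, [0.334, -0.013, 0.015])]
top u_eye [([393, 182, 10, 44], 0.6)] [([393.0, 196.0], 0.75, [0.536, -0.211, 0.015])]
top eye_board [([390, 200, 44, 87], 0.93)] [([392.0, 210.0], 0.83, [0.489, -0.208, 0.015])]
top glue_bottle [([194, 156, 22, 17], 0.63)] []
top screwdriver [([472, 194, 31, 27], 0.82)] [([461.0, 183.0], 0.65,
[... 564 characters left out ...]
57, 0.015]), ([348.0, 264.0], 0.17, [0.641, 0.162, 0.015])]
scene u_eye [([251, 191, 34, 32], 0.88)] []
scene eye_board [([262, 184, 87, 83], 0.65)] [([273.0, 172.0], 0.84, [0.485, -0.194, 0.015])]
scene glue_bottle [([437, 312, 30, 40], 0.92)] [([432.0, 321.0], 0.96, [0.669, 0.418, 0.015])]
scene screwdriver [([198, 158, 11, 42], 0.65)] [([197.0, 163.0], 0.7, [0.582, -0.415, 0.015])]
scene tape_measure [] [([277.0, 264.0], 0.78, [0.742, 0.004, 0.015])]
scene hook_mouth [([355, 245, 32, 48], 0.88), ([356, 176, 36, 50], 0.86), ([432, 239, 71, 46], 0.63)] [([457.0, 247.0], 0.64, [0.435, 0.393, 0.015]), ([349.0, 262.0], 0.61, [0.634, 0.163, 0.015]), ([362.0, 194.0], 0.6, [0.414, 0.082, 0.015])]
```

View pics/top0.png

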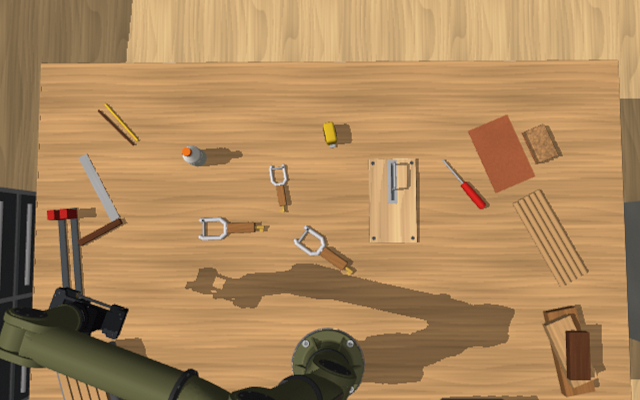

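View pics/scene0.png

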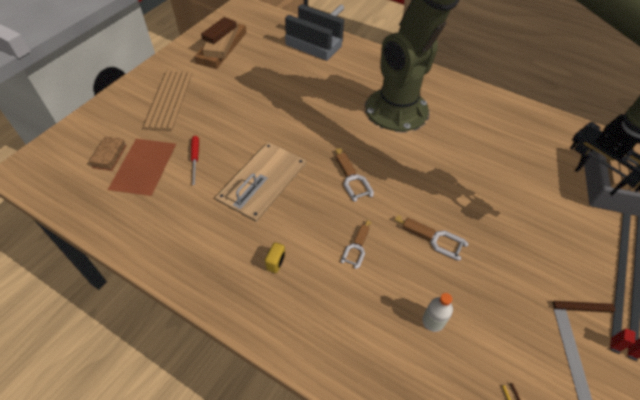

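The smallest hook is the one at top (279,186): its origin-to-mouth distance is 93 mm, against about 120 mm for the others. The eye is at top (393,182), pointing away from the robot. I'll take a close look at the eye first, then the hook.

```bash
cat >> h.py <<'E'
def down(yaw,flip=1):  # tool x along flip*(cos,sin)
    x=flip*np.array([np.cos(yaw),np.sin(yaw),0]); z=np.array([0,0,-1.]); return np.column_stack([x,np.cross(z,x),z])
E
python3 - <<'E'
from h import *
for f in (1,-1):
    for p in ([.5,-.2,.3],[.53,.15,.02]): 
        q=ik(p,down(0,f)); print(f,p,None if q is None else np.round(q,2))
F=-1 if ik([.5,-.2,.3],down(0,-1)) is not None else 1
def look(p,yaw,names,tag):
    robot.goto(p,down(yaw,F)); robot.wait(.2)
    c=cams.calibration('wrist'); pic,d=cams.read_camera('wrist'); cv2.imwrite(f'pics/{tag}.png',pic); np.save(f'{tag}.npy',d); np.save(f'{tag}_c.npy',c,allow_pickle=True)
    print(tag,monitor.get_state()['time'],'cam at',np.round(-np.array(c['R']).T@c['t'],3),np.round(np.array(c['R'])[2],2),c['fx'])
    for n,z in names:
        print(n,[(np.round(r['at']).tolist(),round(r['p'],2),np.round(wz('wrist',r['at'],z,c),4).tolist()) for r in landmark_of('wrist',n)])
        R=regions_of('wrist',n)
        if R: np.save(f'{tag}_{n}.npy',R[0]['mask'])
        for r in R: print('  ',round(r['p'],2),np.round(r['bbox']))
look([.50,-.205,.30],0,[('u_eye',.015),('eye_board',.0)],'eye')
look([.53,.15,.28],.1,[('snap_hook',0),('hook_mouth',.005)],'hook')
a=np.hstack([cv2.imread(f'pics/{t}.png') for t in('eye','hook')]); cv2.imwrite('pics/pair.png',cv2.resize(np.vstack([a[:,:640],a[:,640:]]),(800,1000))[:,:]); 
cv2.imwrite('pics/pair.png',cv2.resize(np.vstack([a[:,:640],a[:,640:]]),(480,600)))
E
```

```text
1 [0.5, -0.2, 0.3] [-0.4   0.05  0.77  1.63 -0.04  1.48 -1.2 ]
1 [0.53, 0.15, 0.02] [-0.78  0.33  0.52  1.93 -0.2   0.93 -1.73]
-1 [0.5, -0.2, 0.3] [-0.28  0.05  0.64  1.63 -0.03  1.48  1.93]
-1 [0.53, 0.15, 0.02] [-0.6   0.31  0.31  1.92 -0.12  0.93  1.34]
eye 4.8 cam at [ 0.425 -0.205  0.462] [ 0.28 -0.   -0.96] 350.130457123576
u_eye [([316.0, 189.0], 0.95, [0.5402, -0.2094, 0.015])]
   0.77 [318. 218.  29. 106.]
eye_board [([317.0, 140.0], 0.88, [0.4774, -0.2087, 0.0])]
   0.9 [315. 172. 124. 216.]
hook 6.5917 cam at [0.456 0.141 0.442] [ 0.27  0.03 -0.96] 350.130457123576
snap_hook [([437.0, 93.0], 0.61, [0.4357, 0.282, 0.0]), ([320.0, 166.0], 0.6, [0.5384, 0.149, 0.0]), ([321.0, 229.0], 0.25, [0.6241, 0.1597, 0.0])]
   0.62 [467.  96. 182.  68.]
   0.61 [323. 183.  42. 120.]
hook_mouth [([269.0, 50.0], 0.98, [0.4084, 0.077, 0.005]), ([536.0, 101.0], 0.81, [0.4337, 0.3997, 0.005]), ([323.0, 233.0], 0.6, [0.6274, 0.1619, 0.005])]
   0.82 [466.  95. 182.  66.]
   0.59 [324. 181.  44. 119.]
   0.56 [246.  41. 104.  79.]
```

View pics/pair.png

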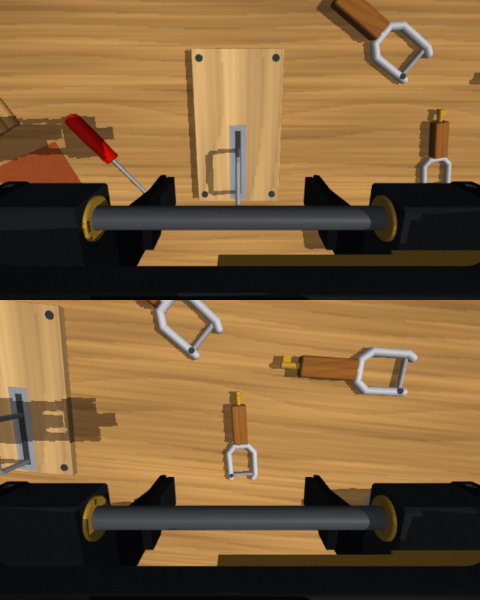

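The upper half shows the eye, with its near leg around full-image (316,175) and the board aligned with world x. The lower half shows the target hook at (322,183), mouth pointing away from the robot. Next I refine yaw and position from the depth and masks.

```bash
python3 - <<'E'
from h import *
def load(t): return np.load(t+'.npy'),np.load(t+'_c.npy',allow_pickle=True).item()
def cloud(m,d,c):
    v,u=np.nonzero(m&(d>0)); z=d[v,u]; p=np.c_[(u-c['cx'])/c['fx'],(v-c['cy'])/c['fy'],np.ones(len(u))]*z[:,None]
    return (p-np.array(c['t']))@np.array(c['R']),u,v
d,c=load('eye')
P,u,v=cloud(np.load('eye_eye_board.npy'),d,c)
print('board z',np.percentile(P[:,2],[5,50,95]))
# board side edges: per row extremes, on plane z=.015
m=np.load('eye_eye_board.npy')|np.load('eye_u_eye.npy')
L,Rr=[],[]
for r in range(75,225,3):
    cc=np.nonzero(m[r])[0]
    if len(cc)>60: L.append(wz('wrist',(cc[0]-.5,r),.015,c)); Rr.append(wz('wrist',(cc[-1]+.5,r),.015,c))
for E in (L,Rr):
    E=np.array(E); print('edge slope,y@.53',np.polyfit(E[:,0]-.53,E[:,1],1))
P,u,v=cloud(np.ones_like(m),d,c)
s=(abs(P[:,1]+.21)<.05)&(P[:,0]>.4)&(P[:,0]<.68)&(P[:,2]>.022)&(P[:,2]<.1)&(v<270)
Q=P[s]; print('U pts',len(Q),'z',Q[:,2].min(),Q[:,2].max(),'x',Q[:,0].min(),Q[:,0].max())
for z in np.arange(.022,.082,.006):
    k=Q[(Q[:,2]>=z)&(Q[:,2]<z+.006)]
    if len(k): print(round(z,3),len(k),np.round([k[:,0].min(),np.median(k[:,0]),k[:,0].max(),np.median(k[:,1])],4))
T=Q[Q[:,2]>.066]; print('top line',np.polyfit(T[:,0]-.54,T[:,1],1))
d,c=load('hook')
m=None
for n in('snap_hook','hook_mouth'):
    mm=np.load(f'hook_{n}.npy'); print(n,mm.sum(),np.nonzero(mm)[1].mean())
P,u,v=cloud(np.ones_like(mm),d,c)
s=(abs(P[:,1]-.15)<.04)&(P[:,0]>.46)&(P[:,0]<.66)&(P[:,2]>.013)&(P[:,2]<.03)&(v<260)
Q=P[s].astype(np.float32); print('fob n',len(Q),np.median(Q[:,2]))
r=cv2.minAreaRect(Q[:,:2]*1000); print(r)
mu=Q[:,:2].mean(0); _,_,V=np.linalg.svd(Q[:,:2]-mu,full_matrices=False); print(mu,V[0],np.arctan2(V[0][1],V[0][0]))
E
```

```text
board z [0.01312886 0.01457171 0.01621796]
edge slope,y@.53 [ 0.00520997 -0.28268028]
edge slope,y@.53 [ 0.00421411 -0.13349209]
U pts 488 z 0.02303292986731333 0.0763056754662198 x 0.5511257500349631 0.6276328753656097
0.022 9 [ 0.5514  0.5522  0.5547 -0.208 ]
0.028 9 [ 0.5514  0.5517  0.5543 -0.2079]
0.034 9 [ 0.5516  0.5522  0.5543 -0.2079]
0.04 10 [ 0.5512  0.5519  0.5546 -0.2072]
0.046 9 [ 0.5511  0.5521  0.555  -0.2066]
0.052 10 [ 0.5512  0.552   0.5542 -0.2084]
0.058 11 [ 0.5511  0.5521  0.5548 -0.2077]
0.064 35 [ 0.5515  0.5541  0.5692 -0.2077]
0.07 383 [ 0.5551  0.5906  0.6276 -0.2077]
0.076 3 [ 0.578   0.5793  0.6169 -0.2065]
top line [-0.00129265 -0.20761327]
snap_hook 4817 468.65953913223996
hook_mouth 5288 469.5746974281392
fob n 1020 0.017349359
((527.931396484375, 146.92527770996094), (85.27623748779297, 23.89230728149414), 9.138909339904785)
[0.5356196  0.14819387] [0.9870021  0.16070735] 0.16140728
```

```bash
python3 - <<'E'
from h import *
D=down(.158,-1); g=np.array([.5374,.1487])
robot.goto([*g,.08],D); robot.movel([*g,.003],.1)
s=monitor.get_state(); print('at',s['time'],np.round(s['tool_pos'],4),np.round(s['force'],2))
gripper_to(0.0)
s=monitor.get_state(); print('grip',s['time'],s['gripper_width'],np.round(s['tool_pos'],4),np.round(s['force'],2))
robot.movel([*g,.12],.15)
s=monitor.get_state(); print('lift',s['time'],s['gripper_width'],np.round(s['force'],2))
if s['gripper_width']>.2:
    robot.goto([.42,-.2102,.12],down(0,-1)); robot.wait(.3)
    s=monitor.get_state(); print('pre',s['time'],np.round(s['tool_pos'],4),np.round(s['force'],2),np.round(s['tcp_rot'],3).tolist())
    c=cams.calibration('wrist'); pic,d=cams.read_camera('wrist'); cv2.imwrite('pics/held.png',pic); np.save('held.npy',d); np.save('held_c.npy',c,allow_pickle=True)
    for n in('snap_hook','hook_mouth'): print(n,[(np.round(r['at']).tolist(),round(r['p'],2),np.round(wz('wrist',r['at'],.12,c),4).tolist()) for r in landmark_of('wrist',n)])
E
```

```text
at 8.525 [0.5381 0.1488 0.0036] [-0.38  0.19  0.02]
grip 9.5667 0.2697091048124116 [0.5374 0.1487 0.003 ] [-0.05  0.02 -0.17]
lift 10.5 0.26697424890840743 [-0.38  0.61 -1.89]
pre 12.2083 [ 0.4204 -0.2097  0.12  ] [ 0.47  0.65 -1.59] [[-1.0, -0.001, -0.0], [-0.001, 1.0, -0.0], [0.0, -0.0, -1.0]]
snap_hook [([318.0, 248.0], 0.66, [0.4176, -0.2105, 0.12]), ([566.0, 87.0], 0.66, [0.3405, -0.1013, 0.12])]
hook_mouth [([321.0, 248.0], 0.66, [0.4175, -0.2088, 0.12]), ([84.0, 347.0], 0.28, [0.4765, -0.3385, 0.12])]
```

View pics/held.png

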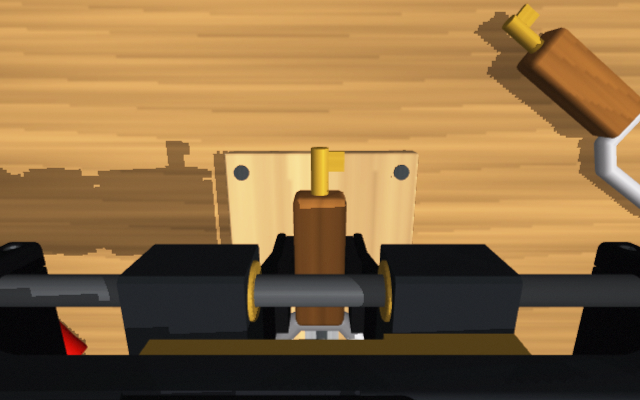

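The hook is held straight, fob at (320,265) and aligned with the board. Next I lower it and feel my way on.

```bash
cat > push.py <<'E'
from h import *
y,z=-.2102,.028
robot.movel([.43,y,z],.12); robot.wait(.2)
b=np.mean([monitor.get_state()['force'] for _ in range(1)],axis=0); print('base',np.round(b,2))
x=.43; x0=None; log=[]
while True:
    x+=.0015; robot.movel([x,y,z],.03)
    s=monitor.get_state(); f=s['force']-b; log.append((round(s['time'],2),round(x*1000,1),*np.round(s['tool_pos']*1000,1),*np.round(f,1)))
    if abs(f[0])>14 or np.linalg.norm(f)>16: print('STOP force'); break
    if x0 is None and f[0]<-2 : x0=s['tool_pos'][0]; print('contact',x0)
    if x0 and s['tool_pos'][0]>x0+.0415: print('end of push'); break
    if x>.505: print('limit'); break
for l in log[::1]: print(*l)
E
python3 push.py
```

```text
base [-0.09  0.52 -1.39]
contact 0.45867616895916613
end of push
13.73 431.5 431.8 -210.2 28.2 0.3 -0.8 -0.3
13.98 433.0 433.1 -210.2 28.0 0.7 0.2 -0.0
14.23 434.5 434.6 -210.2 28.0 -0.8 -0.2 -0.8
14.48 436.0 436.1 -210.2 28.0 0.6 -0.6 -0.4
14.73 437.5 437.6 -210.2 28.0 -0.4 -0.7 -0.1
14.98 439.0 439.1 -210.2 28.0 -0.7 -0.0 -0.4
15.23 440.5 440.6 -210.2 28.0 -0.0 -0.7 -0.5
15.48 442.0 442.1 -210.2 28.0 -0.0 -1.1 0.1
15.73 443.5 443.6 -210.2 28.0 1.3 -0.9 -0.8
15.98 445.0 445.1 -210.2 28.0 0.8 -0.1 -0.4
16.23 446.5 446.6 -210.2 28.0 -0.5 -0.8 -0.3
16.48 448.0 448.1 -210.2 28.0 -0.1 0.2 -0.2
16.73 449.5 449.6 -210.2 28.0 -0.7 0.0 -0.2
16.98 451.0 451.1 -210.2 28.0 0.2 -0.6 -0.6
17.23 452.5 452.6 -210.2 28.0 0.6 0.2 -0.5
17.48 454.0 454.1 -210.2 28.0 0.4 -0.8 -0.9
17.73 455.5 455.6 -210.2 28.0 0.8 -0.6 -0.6
17.98 457.0 457.1 -210.2 28.0 0.2 -0.4 0.5
18.23 458.5 458.3 -210.2 27.9 -0.1 -1.4 0.8
18.48 460.0 458.7 -210.2 27.6 -6.2 -0.9 0.8
18.73 461.5 460.7 -210.3 27.7 -4.6 -0.6 1.0
18.98 463.0 462.4 -210.3 27.8 -5.9 -0.3 -0.7
19.23 464.5 463.8 -210.3 27.8 -5.0 -0.5 0.7
19.48 466.0 465.1 -2
[... 351 characters left out ...]
76.3 -210.9 27.3 -8.0 -2.0 -0.7
21.73 479.5 477.9 -211.0 27.4 -5.6 -2.6 -0.2
21.98 481.0 479.5 -211.2 27.5 -5.8 -4.4 -0.7
22.23 482.5 481.2 -211.3 27.5 -5.5 -3.6 -1.5
22.48 484.0 482.9 -211.5 27.6 -5.2 -4.2 -1.7
22.73 485.5 484.5 -211.6 27.7 -6.0 -4.1 -1.9
22.98 487.0 486.2 -211.7 27.7 -4.2 -4.0 -1.7
23.23 488.5 487.8 -211.8 27.8 -4.8 -4.1 -0.3
23.48 490.0 489.4 -211.8 27.8 -4.3 -4.5 -1.3
23.73 491.5 491.3 -212.0 27.9 -2.7 -4.2 -2.4
23.98 493.0 493.2 -212.3 28.1 -2.5 -5.0 -2.5
24.23 494.5 495.8 -212.9 28.5 -1.0 -6.7 -3.2
24.48 496.0 497.7 -209.8 28.5 -0.5 0.1 -0.8
24.73 497.5 498.0 -209.7 28.1 -0.3 -0.5 0.6
24.98 499.0 499.2 -210.1 28.0 0.1 -0.4 0.4
25.23 500.5 500.6 -210.2 28.0 0.6 -0.4 0.1
```

The force built up, then dropped to zero at x≈497 mm with the sideways load gone, so the gate snapped. Next is the pull, with a force servo.

```bash
cat > pull.py <<'E'
from h import *
y,z=-.2102,.028
robot.wait(.2); b=np.mean([(robot.wait(.05),monitor.get_state()['force'])[1] for _ in range(4)],axis=0); print('base',np.round(b,2))
robot.movel([.478,y,z],.05); x=.478; ff=0; t0=None; log=[]
while True:
    s=monitor.get_state(); f=s['force']-b; ff=.5*ff+.5*f[0]
    log.append((round(s['time'],2),round(x*1000,2),*np.round(s['tool_pos']*1000,1),*np.round(f,1),round(ff,1)))
    if f[0]>18: x+=.001; print('ease')
    elif ff>12 and t0 is None: t0=s['time']
    if t0 and s['time']-t0>1.5: print('held'); break
    if x<.455 or s['time']>40: print('limit'); break
    e=13.5-ff
    x-=np.clip(e*.00015,-.0005,.0008 if ff<3 else .0004); robot.movel([x,y,z],.02)
for l in log: print(*l)
E
python3 pull.py
```

```text
base [ 0.17  0.28 -1.77]
held
26.23 478.0 478.1 -210.1 28.2 -0.1 0.1 -0.1 -0.1
26.48 477.2 477.4 -210.2 28.0 -0.3 0.2 0.3 -0.2
26.73 476.4 476.3 -210.2 27.9 0.5 -0.4 0.5 0.2
26.98 475.6 475.5 -210.2 28.0 0.1 -0.2 -0.2 0.1
27.23 474.8 474.8 -210.2 28.0 -0.8 0.3 0.2 -0.3
27.48 474.0 473.9 -210.2 28.0 0.1 0.4 -0.1 -0.1
27.73 473.2 473.2 -210.2 28.0 0.0 -0.4 -0.3 -0.1
27.98 472.4 472.3 -210.2 28.0 0.5 -0.3 0.7 0.2
28.23 471.6 471.8 -210.2 28.1 1.0 0.4 -1.1 0.6
28.48 470.8 471.6 -210.2 28.3 3.1 -0.2 -1.1 1.9
28.73 470.0 471.4 -210.2 28.4 5.8 -0.2 -1.9 3.8
28.98 469.6 471.4 -210.2 28.5 7.0 -0.2 -2.2 5.4
29.23 469.2 471.4 -210.2 28.6 6.8 -0.9 -2.8 6.1
29.48 468.8 471.3 -210.2 28.7 7.6 -0.1 -3.7 6.9
29.73 468.4 471.3 -210.2 28.8 8.5 -0.1 -3.0 7.7
29.98 468.0 471.3 -210.2 28.9 8.5 -0.2 -2.8 8.1
30.23 467.6 471.2 -210.2 29.0 8.9 -0.5 -2.2 8.5
30.48 467.2 471.2 -210.2 29.2 10.2 -0.4 -3.0 9.4
30.73 466.8 471.2 -210.2 29.3 10.5 -0.8 -3.3 9.9
30.98 466.4 471.1 -210.2 29.4 10.9 -0.2 -2.9 10.4
31.23 466.0 471.1 -210.2 29.5 10.9 0.4 -2.9 10.7
31.48 465.6 471.0 -210.2 29.6 11.8 -1.0 -2.8 11.2
31.73 465.26 471.0 -210.2 29.7 12.3 0.7 -4.1 11.8
31.98 465.0 471.0 -210.2 29.8 12.5 0.5 -3.3 12.1
32.23 464.8 471.0 -210.2 29.9 12.1 0.4 -2.6 12.1
32.48 464.6 471.0 -210.3 30.0 13.3 0.7 -3.6 12.7
32.73 464.48 471.0 -210.2 30.0 13.8 0.0 -3.9 13.2
32.98 464.44 471.0 -210.3 30.0 14.4 -0.7 -2.8 13.8
33.23 464.49 471.0 -210.2 30.0 14.6 0.1 -2.9 14.2
33.48 464.6 471.0 -210.2 30.0 13.3 0.3 -3.4 13.7
33.73 464.63 471.0 -210.2 30.0 12.4 0.5 -3.9 13.0
```

Pull of 12–14 N held for over 1 s with the position stopped at the gate. Now I ease off, lay it down and release.

```bash
cat > lay.py <<'E'
from h import *
y=-.2102
robot.movel([.474,y,.028],.03); robot.movel([.484,y,.028],.05); robot.wait(.3)
b=monitor.get_state()['force']; z=.028
robot.movel([.484,y,.022],.03); z=.022
while z>.016:
    z-=.0008; robot.movel([.484,y,z],.02); s=monitor.get_state(); f=s['force']-b
    print(round(z,4),np.round(s['tool_pos'],4),np.round(f,1))
    if f[2]>4: break
gripper_to(.6); robot.wait(.2)
s=monitor.get_state(); print(s['time'],s['gripper_width'],np.round(s['force'],2))
robot.movel([.484,y,.10],.1); robot.movel([.44,y,.28],.2); robot.wait(.2)
c=cams.calibration('wrist'); pic,d=cams.read_camera('wrist'); cv2.imwrite('pics/end.png',pic); print(monitor.get_state()['time'],np.round(monitor.get_state()['force'],2))
for n,zz in(('snap_hook',.015),('hook_mouth',.02),('u_eye',.015)): print(n,[(np.round(r['at']).tolist(),round(r['p'],2),np.round(wz('wrist',r['at'],zz,c),4).tolist()) for r in landmark_of('wrist',n)])
V,U=np.nonzero(d>0); p=np.c_[(U-c['cx'])/c['fx'],(V-c['cy'])/c['fy'],np.ones(len(U))]*d[V,U][:,None]; P=(p-np.array(c['t']))@np.array(c['R'])
k=P[(abs(P[:,1]-y)<.009)&(abs(P[:,0]-.483)<.028)&(P[:,2]<.06)]; A=np.c_[k[:,:2],np.ones(len(k))]; print('fob plane',len(k),np.linalg.lstsq(A,k[:,2],rcond=None)[0],np.median(k[:,2]))
E
python3 lay.py
```

```text
0.0212 [ 0.484  -0.2102  0.0212] [ 1.6 -1.5  0.1]
0.0204 [ 0.484  -0.2102  0.0204] [ 0.6 -1.5  0.8]
0.0196 [ 0.4841 -0.2103  0.0197] [-0.4 -1.4  1.5]
0.0188 [ 0.4841 -0.2103  0.019 ] [-1.2 -1.3  4.1]
37.1833 0.600899355333252 [-0.01 -1.31  0.48]
39.4667 [ 0.47 -0.55  0.55]
snap_hook [([316.0, 196.0], 0.8, [0.4825, -0.2142, 0.015]), ([482.0, 74.0], 0.66, [0.3377, -0.0242, 0.015])]
hook_mouth [([318.0, 263.0], 0.95, [0.5728, -0.2116, 0.02]), ([555.0, 135.0], 0.86, [0.406, 0.0689, 0.02])]
u_eye [([322.0, 237.0], 0.86, [0.5387, -0.2073, 0.015])]
fob plane 636 [0.00152746 0.00347701 0.03252399] 0.03250414267260167
```

View pics/end.png

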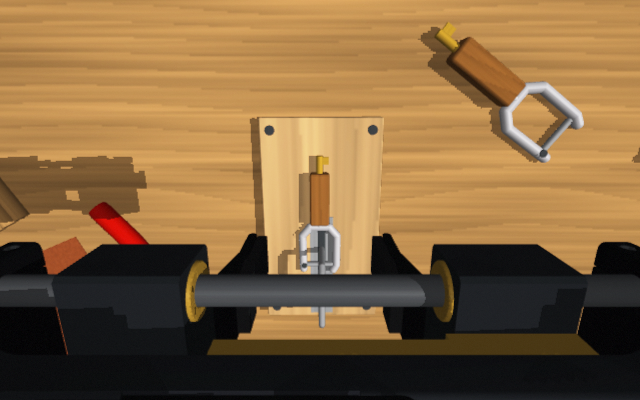

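The picture shows the hook flat on the board, fob at (319,198). The near leg is inside the loop around (322,235) and the gate bar is across the mouth at (318,264). The fob's top measures 32.5 mm and level, so the underside sits at about 15 mm.

```bash
python3 -c "from h import *; hand_in()"
```

```text
the job is handed in; nothing more can be done
```

The snap hook is clipped onto the near leg of the eye and lies flat on the board. The gripper is clear of it, and I handed the job in. The last clock reading before that was about 39.5 s of the 64 s allowed. `hand_in()` gives no verdict, so what follows is from my own readings.

- **Gate:** the leg met the gate with the tool at x ≈ 0.459 m. The push force at the wrist peaked at about 8 N, and all forces dropped to about zero near x ≈ 0.498 m, which is where the gate snapped shut. The final picture shows it shut.
- **Pull:** the wrist force was above 9 N for about 3 s and above 12 N for the last 2 s. It peaked at 14.6 N. The hook stopped at x ≈ 0.471 m, where the shut gate should bear on the leg.
- **Final check:** the fob's top is level to within 0.004 rad at a height of 32.5 mm, so the underside rests on the 15 mm board. The eye's origin is about 57 mm along the hook's frame and about 5 mm off its middle, inside the limits.
- **Disagreement:** the recognition network puts the hook's origin about 4 mm further to −y than where I released it (−0.214 m against −0.210 m). Both positions are within tolerance.
- **Not checked:** I did not re-measure the bottle, screwdriver or tape measure at the end. The arm did not work near them.

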